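# Press the cemented glass onto a clock and hold it

## Robot

A 6-joint arm with a two-finger parallel gripper is mounted at the origin on the work surface. World frame = base frame: x ahead of the robot, y to its left, z up, the work surface at z = 0. Lengths are in m, angles in rad, forces in N, time in s.
With the tool pointing down it reaches from about 0.225 to 0.725 m from the base axis. Payload 3.1 kg.
Tool frame: the origin (TCP) lies midway between the tips of the shut fingers; the grasp point (between the pads) lies 19 mm behind it; z points along the fingers, y is the line along which they close (so a half turn about z gives the same grasp; the last joint's range is limited). The gripper opens to 85 mm and grips with 20 to 120 N. Pads are 22 mm wide; open, the fingers measure 114 mm over their backs; the gripper's body (76 mm by 85 mm) begins 54 mm behind the grasp point. The pads swing forward as they close: fully open they stand 13 mm farther back than shut.
Start: joints at [1.023, 0.048, 0.099, 1.622, 0, 1.443], TCP at [0.214, 0.479, 0.231] pointing down, gripper open.
Joint ranges: [-2.91, 2.91], [-0.99, 1.94], [-1.21, 1.42], [-2.12, 2.29], [-1.49, 1.47], [-3.14, 3.14]. Speed limits (rad/s): [2.79, 2.79, 3.14, 3.14, 3.14, 3.14].

## Interface

Orientations are given as a 3x3 rotation matrix whose columns are the frame's x, y, z axes.
In Python, from rig import monitor, vision, ticket gives the robot as it stands.
- The arm moves only by the tool apply_moves, never from a script. Its argument "targets" is one flat list of numbers, 5 for each row, row after row: the shift along the tool's x, y, z in units of 15 cm (1.0 is 15 cm), then the turn about the tool's z in units of 45 degrees (1.0 is 45 degrees), then the closure, from 0 (fully open) to 1 (shut). In form: [dx, dy, dz, turn, fingers, dx, dy, dz, turn, fingers, ...]. A call has 1 to 8 rows; each row shifts and turns the commanded pose from where the row before left it, along the tool's axes as they then stand; what a row does not reach is not made up. A row lasts 1/10 s, in which the tool goes at most 50 mm and 8.59 degrees, less where a joint would pass 70% of its speed; a pose out of reach is approached as far as the arm can. A call with a number of a shift or a turn outside -1 to 1 is refused whole. A call with a gripper value outside its range is refused whole. The fingers move at their own pace and stop on an object; "force" is the grip in N (left out, the last holds). Time passes only in rows, so rows that do not move let the fingers close. It gives the time, the measured TCP pose, the force, the opening and the grip force at its end, in the units of the state.
- monitor.read_state(): the state, without advancing time (a new reading comes with each control period).
- vision.capture(name): name is "scene" or "top" or "wrist"; returns a dict with "img" (420x560x3 uint8, red, green, blue), "mtx" (3x3 intrinsics, pixels), "k1" (the pictures are not rectified: a ray, as slopes to the right and down, at radius r is drawn at 1 + k1 r^2 times it, then the intrinsics apply), "origin" and "rotation" of the camera in the world. Camera axes: x right, y down, z forward; pixel columns grow to the right and rows downward; lengths in m; the calibration is good to about 2 mm. A picture is of the moment at which its call begins. There is no depth.
- ticket.job_done(): hands the job in; it is judged then, once.
The state is a dict: "time": time; "q": joint angles; "dq": joint speeds; "tau": joint torques, N m; "ee_pos": TCP position; "orientation": TCP orientation; "wrist_force": force on the tool from outside, world axes, zero at the start; "torque": the same for the moment, N m; "grip_width": finger opening in m; "gripper_force": force on a finger pad.
Only numpy, scipy, OpenCV 4.12 (cv2) and the standard library are available. Lean on these libraries where they do the work, as an engineer would, in place of code of your own. Each camera call takes 0.05 s, during which the arm holds its last target. There are 200 camera calls.

## Task

The clock in the bench press has fresh cement under its glass. Turn the depth knob on top of the press until its pointer stands at the brass tab on the dial; then, by the black handle, pull the lever forward and down against its spring as far as it goes, so that the pad presses on the glass. Finish while still holding the lever at its stop (do not let go), and leave the things around the press where they stand.

Things in the scene. Friction and masses are not known exactly. Their poses are not given: they have to be found in the camera images.
- press: Grey bench rack press, fixed to the bench, 200 mm deep, 130 mm wide, 196 mm to the top of its head, 263 mm to the top of the knob. Origin on the bench surface directly under the axis of ram, dial and knob; its -x axis is the front (towards the robot), +y the side without lever, -y the lever side, z up.
- knob_grip (a point): Point on the upright axis of the depth knob, 6 mm below its top: a good height for the point between the finger pads. The knob is a black ridged cylinder, 37 mm in diameter and 31 mm tall (25 mm below this point to 6 mm above it), on the ram, above a flat aluminium dial 88 mm in diameter whose top is 28 mm below this point. Knob and dial sink with the ram, 22 mm for the full lever stroke.
- knob (a joint): Depth knob angle, rad. 0: pointer towards the front of the press (-x); grows as the knob is turned clockwise seen from above (pointer moves towards press +y), which screws the pad down 1.9 mm per rad. Turns from -1.2 to 1.6 rad with light friction (0.07 N m) and stays where it is left. It always starts 0.4 to 1.5 rad anticlockwise of the tab.
- pointer_tip (a point): Tip of the flat dark steel pointer (4 mm wide, 2 mm thick) that sticks out from the foot of the knob, close above the dial, 35 mm from the knob axis. It turns with the knob.
- tab_mark (a point): Inner end of the small brass tab (8 mm wide, 12 mm long, 3 mm high) clipped over the dial's rim as the index mark; this point is 35 mm from the knob axis at the height of the pointer tip, so pointer tip and this point coincide when the pointer stands exactly at the tab. The tab is stiff and is not to be turned.
- lever (a joint): Lever angle, rad. 0: at rest, where its return spring holds it, the arm rising 0.90 rad (52 degrees) above level towards the front; grows as the handle is pulled forward (press -x) and down; the stop is at 1.00 rad, arm 0.10 rad below level. The handle takes about 5 N at rest, growing to about 11 N at the stop; let go, the lever springs back.
- lever_pivot (a point): Pivot of the lever, on the lever's centre line beside the press head, 165 mm above the bench. The pivot axis is level, along the press's y. The lever arm is a 14 mm steel rod, 150 mm from this point to the handle's axis.
- handle_mid (a point): Middle of the handle. The handle is level, parallel to the pivot axis (press y), and sticks out 94 mm from the lever arm on the side away from the press head; it moves on a circle of 150 mm radius about the pivot axis, in a plane 54 mm outward of lever_pivot, from 282 mm above the bench at rest to 150 mm at the stop.
- sleeve: The black sleeve of the handle, 80 mm long and 25 mm in diameter, which turns freely on the handle's spindle, so a grip on it need not tilt with the lever. Origin at handle_mid; its y axis is along the handle.
- pad: White nylon pressing pad under the ram, 70 mm in diameter, 8 mm thick, spring-cushioned (4 N per mm). Its origin is on the ram axis at bench height when the press is at rest with the knob at 0, and moves with the pad. With the lever at its stop the pad just meets the glass at knob angle 0; at the tab it presses with about 4 to 9 N.
- clock: Round black desk clock, 85 mm in diameter, 44 mm thick, lying face up in a white nest ring on the press base under the pad; loose, origin at the centre of its underside.
- alarm_clock: Bystander: red twin-bell alarm clock, 137 mm tall, 90 mm wide, standing left of the press. Origin at the centre of its underside.
- cup: Bystander: empty paper cup, 76 mm in diameter, 90 mm tall, left of the press. Origin at the centre of its underside.
- spray_can: Bystander: blue can, 52 mm in diameter, 150 mm tall, right of the press and behind the handle. Origin at the centre of its underside.
- screwdriver: Bystander: screwdriver with wooden handle, 160 mm long, 26 mm thick, lying on the bench right of the press, below the lever handle. Origin under its middle.

How it is judged:
By the outcome, as a careful person would: the job done as asked, in the order asked, and still so for the second after the job is handed in, while the arm keeps its last pose, push and grip.
It also fails if it takes over 45 s, if anything falls off the work surface, if the arm or the gripper's body presses on something with over 40 N, if the wrist force passes 120 N, or if a joint passes its speed limit or range.

## Working session

There is one attempt and no reset: what is moved stays moved. The work goes in short steps, Python scripts to look and compute and a tool call to move; the robot and the scene stay as the last step left them, time stands still between calls to the robot, and variables do not carry over. Pictures are saved under pics/ and viewed, at most 10 in all, crops included, and the job is handed in when it is done.

Besides the shell and the picture viewer there is one more tool, called after ">>>" in YAML: its name, and indented under it one key for each argument. apply_moves: Moves the arm, as the interface text tells. Shifts and turns lie within -1 to 1; 1 stands for 15 cm of shift or 45 degrees of turn. Its arguments: {"type":"object","properties":{"targets":{"type":"array"},"force":{"type":"number"}},"required":["targets"]}

```bash
mkdir -p pics
cat > h.py <<'E'
import numpy as np, cv2
from rig import monitor, vision, ticket
def cap(n,save=None):
    c=vision.capture(n)
    if save: cv2.imwrite('pics/'+save,cv2.cvtColor(c['img'],cv2.COLOR_RGB2BGR))
    return c
def ray(c,u,v):
    K=np.array(c['mtx']); p=np.array([(u-K[0,2])/K[0,0],(v-K[1,2])/K[1,1]])
    s=p.copy()
    for _ in range(20): s=p/(1+c['k1']*(s@s))
    d=np.array(c['rotation'])@np.array([s[0],s[1],1]); return np.array(c['origin']),d/np.linalg.norm(d)
def onz(c,u,v,z):
    o,d=ray(c,u,v); return o+d*(z-o[2])/d[2]
def proj(c,P):
    K=np.array(c['mtx']); q=np.array(c['rotation']).T@(np.array(P)-np.array(c['origin'])); s=q[:2]/q[2]; s=s*(1+c['k1']*(s@s))
    return K[0,0]*s[0]+K[0,2],K[1,1]*s[1]+K[1,2]
def tri(c1,p1,c2,p2):
    o1,d1=ray(c1,*p1);o2,d2=ray(c2,*p2)
    A=np.stack([d1,-d2],1);t=np.linalg.lstsq(A,o2-o1,rcond=None)[0]
    a=o1+t[0]*d1;b=o2+t[1]*d2
    return (a+b)/2,np.linalg.norm(a-b)
E
python3 - <<'E'
from h import *
import pickle
a=cap('scene','s0.png');b=cap('top','t0.png');pickle.dump((a,b),open('c0.pkl','wb'))
for c in(a,b):print(c['origin'],np.round(c['rotation'],3).tolist(),c['mtx'][0][0])
print(monitor.read_state())
E
```

```text
[ 1.04945139 -0.51766407  0.88388343] [[0.823, 0.383, -0.418], [0.567, -0.581, 0.583], [-0.02, -0.718, -0.696]] 476.3041645815999
[0.58418249 0.04840054 1.22007579] [[0.012, -0.999, 0.049], [-1.0, -0.011, 0.02], [-0.019, -0.049, -0.999]] 424.8594445744551
{'time': 0.1, 'q': array([ 1.02320120e+00,  4.86839884e-02,  9.77328052e-02,  1.62199191e+00,
       -2.17073455e-06,  1.44296795e+00]), 'dq': array([-0.0003568 , -0.00067489,  0.00352477, -0.00011213,  0.00191969,
       -0.00111375]), 'tau': array([ 2.47833275e-03, -3.39851081e+01,  3.20935607e+01,  1.58733007e-02,
        2.38004134e-06,  3.07030945e-06]), 'ee_pos': array([0.21369664, 0.47893204, 0.23021953]), 'orientation': array([[-9.13183872e-01,  4.07546281e-01, -1.11582726e-03],
       [ 4.07547718e-01,  9.13182071e-01, -1.83399069e-03],
       [ 2.71517365e-04, -2.12952357e-03, -9.99997696e-01]]), 'wrist_force': array([ 0.25258788,  0.03955014, -0.23520791]), 'torque': array([0.00340337, 0.04763103, 0.02962956]), 'gripper_force': 0.0, 'grip_width': 0.08537778881396547}
```

View pics/s0.png

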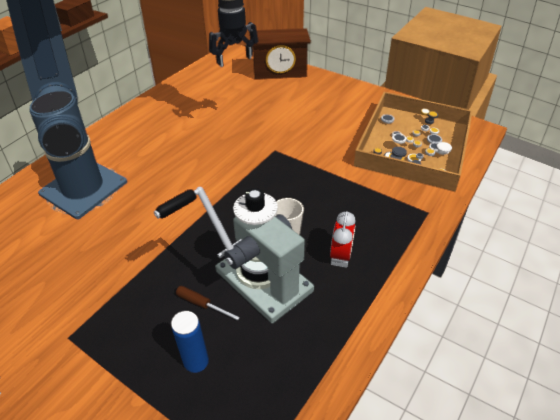

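View pics/t0.png

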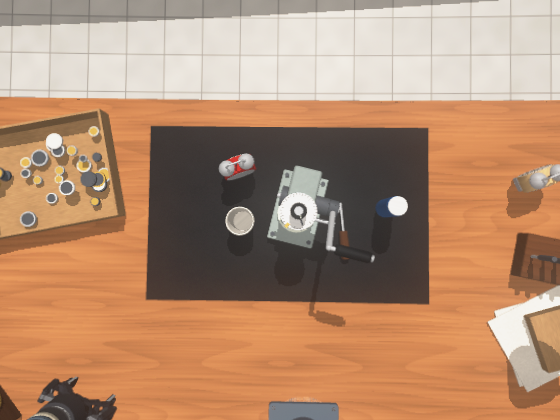

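The scene view shows the press with knob at about (255,199) and the black handle from (158,212) to (196,194). In the top view the knob is at (299,211), the handle runs from (335,250) to (373,258), and the brass tab is near (286,226). I'll enlarge both.

Run:
```python
from h import *
import pickle
a,b=pickle.load(open('c0.pkl','rb'))
A=cv2.resize(a['img'][170:290,145:325],None,fx=4,fy=4,interpolation=cv2.INTER_CUBIC)[:, :720]
B=cv2.resize(b['img'][185:270,265:380],None,fx=6.9,fy=6.9,interpolation=cv2.INTER_CUBIC)
cv2.imwrite('pics/a1.png',A[:,:,::-1]);cv2.imwrite('pics/b1.png',B[:,:,::-1])
print(onz(b,298.5,211,.263),onz(b,298,211,.229))
```

```text
[0.61717042 0.02277597 0.263     ] [0.61832854 0.02303054 0.229     ]
```

View pics/a1.png

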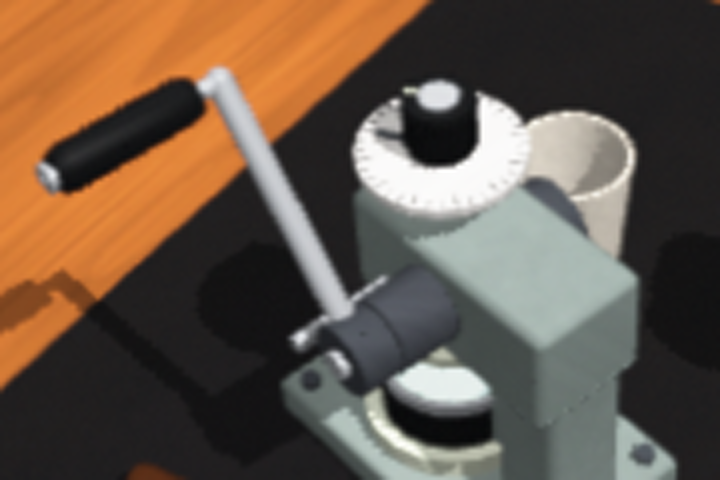

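View pics/b1.png

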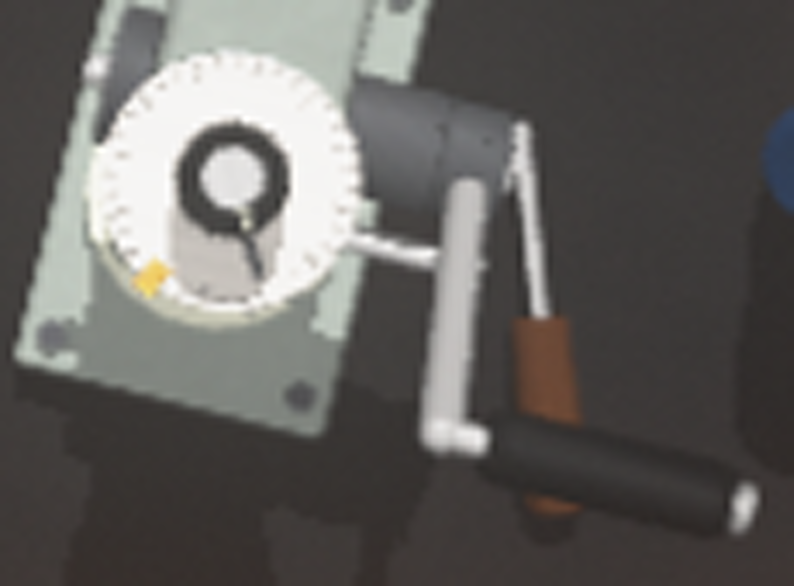

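Enlarged top view: knob top at (233,178), pointer tip at (261,277), brass tab's inner end about (160,268), handle from (490,448) to (735,505) with a silver cap at its end. The pointer must go clockwise to the tab. Now to measure these.

```bash
cat >> h.py <<'E'
def yaw(v): return np.arctan2(v[1],v[0])
def cap_h(s): return s
E
python3 - <<'E'
from h import *
import pickle
a,b=pickle.load(open('c0.pkl','rb'))
T=lambda x,y:((x+.5)/6.9-.5+265,(y+.5)/6.9-.5+185)
S=lambda x,y:((x+.5)/4-.5+145,(y+.5)/4-.5+170)
# dial
img=b['img'].astype(int)
m=((img.min(2)>165)&(img.max(2)-img.min(2)<25)).astype(np.uint8)
sub=np.zeros_like(m);sub[185:240,275:320]=m[185:240,275:320]
cs,_=cv2.findContours(sub,0,1);c=max(cs,key=cv2.contourArea).reshape(-1,2)
P=np.array([onz(b,u,v,.229)[:2] for u,v in cv2.convexHull(c).reshape(-1,2)])
A=np.c_[2*P,np.ones(len(P))];s=np.linalg.lstsq(A,(P**2).sum(1),rcond=None)[0]
print('dial ctr',s[:2],'R',np.sqrt(s[2]+s[:2]@s[:2]))
k=onz(b,*T(233,178),.263);print('knob top',k)
print('knob top tri',tri(b,T(233,178),a,S(439,95)))
hsv=cv2.cvtColor(b['img'],cv2.COLOR_RGB2HSV)
t=((hsv[...,0]>15)&(hsv[...,0]<32)&(hsv[...,1]>120)&(hsv[...,2]>150))[185:240,275:320]
vv,uu=np.nonzero(t);w=hsv[185:240,275:320,1][t].astype(float);uc,vc=np.average(uu,weights=w)+275,np.average(vv,weights=w)+185
tb=onz(b,uc,vc,.231);print('tab ctr',tb,len(uu),T(152,278),(uc,vc))
pt=onz(b,*T(261,277),.231);print('ptr',pt)
for C in (s[:2],k[:2]):
  print('r tab',np.linalg.norm(tb[:2]-C),'ptr',np.linalg.norm(pt[:2]-C),'angs',yaw(tb[:2]-C),yaw(pt[:2]-C),'turn cw',yaw(pt[:2]-C)-yaw(tb[:2]-C))
h0,h1=[tri(b,T(*p),a,S(*q)) for p,q in (((490,448),(205,88)),((735,505),(52,172)))]
print('handle',h0,h1)
h0,h1=h0[0],h1[0];print('len',np.linalg.norm(h1-h0),'yaw',yaw(h0-h1)-np.pi/2)
g0,g1=onz(b,*T(490,448),.282),onz(b,*T(735,505),.282);print(g0,g1,yaw(g0-g1)-np.pi/2)
# base front edge: corners at base top
for z in (.012,):
  print('base',[onz(b,*T(*p),z)[:2] for p in ((15,360),(322,438))])
E
```

```text
dial ctr [0.61965772 0.02426334] R 0.06253773181796803
knob top [0.61858656 0.02314899 0.263     ]
knob top tri (array([0.61935813, 0.0237368 , 0.26235633]), np.float64(0.001924372798302293))
tab ctr [0.58583482 0.04933687 0.231     ] 11 (286.6014492753623, 224.86231884057972) (np.float64(286.55690235690236), np.float64(224.80740740740742))
ptr [0.58650501 0.0125528  0.231     ]
r tab 0.042103097296090256 ptr 0.03516019022232728 angs 2.5036710651162934 -2.802043037437366 turn cw -5.30571410255366
r tab 0.04193425713016384 ptr 0.033786169843884814 angs 2.4671033194654535 -2.822584314677608 turn cw -5.289687634143061
handle (array([ 0.53649071, -0.05541143,  0.28565932]), np.float64(0.008591076824861335)) (array([ 0.51704596, -0.13492827,  0.28440848]), np.float64(0.0015863523647556596))
len 0.08186935393859078 yaw -0.23982979501922919
[ 0.53308419 -0.05873064  0.282     ] [ 0.5163029 -0.1359746  0.282    ] -0.2139261651883002
base [array([0.55167527, 0.10535942]), array([ 0.52146461, -0.02096201])]
```

>>> apply_moves:
  targets: [0, 0, -0.27, 0, 0, 0, 0, -0.27, 0, 0, 0, 0, -0.27, 0, 0, -0.264, -0.12, 0, 0, 0, -0.264, -0.12, 0, 0, 0, -0.264, -0.12, 0, 0, 0, -0.264, -0.12, 0, 0, 0, -0.264, -0.12, 0, 0, 0]

```text
time: 0.9
ee_pos: [0.3588, 0.3151, 0.3524]
orientation: [[-0.913, 0.407, -0.001], [0.407, 0.913, -0.0], [0.0, -0.001, -1.0]]
wrist_force: [-0.2, 1.4, -0.0]
grip_width: 0.0851
gripper_force: 0.0
```

>>> apply_moves:
  targets: [-0.264, -0.12, 0, 0, 0, -0.264, -0.12, 0, 0, 0, -0.264, -0.12, 0, 0, 0, -0.264, -0.12, 0, 0, 0, -0.264, -0.12, 0, 0, 0, -0.264, -0.12, 0, 0, 0, -0.264, -0.12, 0, 0, 0, 0, 0, 0, 0, 0]

```text
time: 1.7
ee_pos: [0.5626, 0.0841, 0.3494]
orientation: [[-0.911, 0.413, -0.004], [0.413, 0.911, -0.002], [0.002, -0.003, -1.0]]
wrist_force: [0.8, 0.4, -0.2]
grip_width: 0.0857
gripper_force: 0.0
```

>>> apply_moves:
  targets: [-0.24, -0.1, 0, 0, 0, -0.24, -0.1, 0, 0, 0, 0, 0, 0, 0, 0, 0, 0, 0, 0, 0]

```text
time: 2.1
ee_pos: [0.6133, 0.0317, 0.3512]
orientation: [[-0.913, 0.409, -0.003], [0.409, 0.913, 0.001], [0.003, -0.001, -1.0]]
wrist_force: [-0.9, -0.2, 0.6]
grip_width: 0.0854
gripper_force: 0.0
```

Run:
```python
from h import *
import pickle
c=cap('wrist','w0.png');pickle.dump(c,open('w0.pkl','wb'))
s=monitor.read_state();print(s['ee_pos'],s['q'],c['origin'],proj(c,[.6187,.0235,.263]))
```

```text
[0.61283413 0.03239182 0.35238439] [-5.67681866e-02  3.87547128e-01  7.45645958e-01  1.93064228e+00
  6.67424008e-04  3.62864312e-01] [0.54068811 0.06390713 0.49400098] (np.float64(279.83704919561313), np.float64(225.9600607253871))
```

View pics/w0.png

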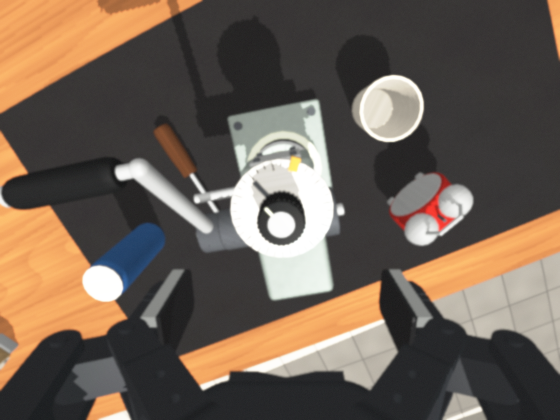

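The wrist view puts the knob top at (281,225), where my estimate projects (280,226). The pointer tip is near (253,179), the tab near (295,163). I refine the angles from this closer view.

```bash
cat >> h.py <<'E'
def angles(c,C,zt=.0):
    """pointer and tab directions (rad, about C) from polar samples on the dial"""
    img=c['img'];hsv=cv2.cvtColor(img,cv2.COLOR_RGB2HSV)
    th=np.arange(np.pi-1.3,np.pi+1.3,.01);out=[]
    for nm,rs,z in(('ptr',np.arange(.027,.034,.001),.231+zt),('tab',np.arange(.038,.045,.001),.232+zt)):
        for r in rs:
            uv=np.array([proj(c,[C[0]+r*np.cos(t),C[1]+r*np.sin(t),z]) for t in th],np.float32)
            s=cv2.remap(img,uv[:,0],uv[:,1],cv2.INTER_LINEAR)[:,0].astype(float)
            w=np.clip(170-s.max(1),0,None) if nm=='ptr' else np.clip(s[:,0]-s[:,2]-60,0,None)
            k=w>.5*w.max() if w.max()>20 else w>1e9
            if k.any():
                i=np.argmax(np.where(k,w,0)); n=abs(th-th[i])<.2; out.append((nm,round(r,3),round(np.average(th[n],weights=w[n]+1e-9),3),round(w.max())))
    return out
E
python3 - <<'E'
from h import *
import pickle
c=pickle.load(open('w0.pkl','rb'))
print('knob',onz(c,281,225.5,.263),'handle ends',onz(c,118,171,.282),onz(c,6,192,.282))
for o in angles(c,(.6187,.0235)):print(*o)
E
```

```text
knob [0.61872014 0.02445991 0.263     ] handle ends [ 0.53259076 -0.05579641  0.282     ] [ 0.51178574 -0.1372652   0.282     ]
ptr 0.027 3.394 80
ptr 0.028 3.396 80
ptr 0.029 3.398 80
ptr 0.03 3.399 81
ptr 0.031 3.4 82
ptr 0.032 3.401 82
ptr 0.033 3.402 79
ptr 0.034 3.4 63
tab 0.038 2.488 42
tab 0.039 2.471 73
tab 0.04 2.468 79
tab 0.041 2.468 79
tab 0.042 2.469 80
tab 0.043 2.469 80
tab 0.044 2.468 81
```

>>> apply_moves:
  targets: [-0.06, -0.036, 0.1, 0, 0, 0, 0, 0.2, 0, 0, 0, 0, 0.2, 0, 0, 0, 0, 0.15, 0, 0, 0, 0, 0.1, 0, 0, 0, 0, 0, 0, 0]

```text
time: 2.75
ee_pos: [0.617, 0.0248, 0.2383]
orientation: [[-0.914, 0.406, -0.005], [0.406, 0.914, 0.001], [0.004, -0.001, -1.0]]
wrist_force: [0.0, -0.6, -0.1]
grip_width: 0.0854
gripper_force: 0.0
```

>>> apply_moves:
  targets: [-0.012, 0, 0, 0, 0.3, 0, 0, 0, 0, 1, 0, 0, 0, 0, 1, 0, 0, 0, 0, 1, 0, 0, 0, 0, 1, 0, 0, 0, 0, 1]
  force: 25

```text
time: 3.35
ee_pos: [0.622, 0.0232, 0.2422]
orientation: [[-0.913, 0.407, 0.004], [0.407, 0.913, 0.001], [-0.003, 0.003, -1.0]]
wrist_force: [1.3, 3.2, 6.1]
grip_width: 0.0361
gripper_force: 25.8
```

>>> apply_moves:
  targets: [0, 0, 0, 0.18, 1, 0, 0, 0, 0.18, 1, 0, 0, 0, 0.18, 1, 0, 0, 0, 0.18, 1, 0, 0, 0, 0.18, 1, 0, 0, 0, 0.18, 1, 0, 0, 0, 0, 1, 0, 0, 0, 0, 1]

```text
time: 4.15
ee_pos: [0.6199, 0.0212, 0.2422]
orientation: [[-0.297, 0.955, -0.001], [0.955, 0.297, -0.002], [-0.002, -0.001, -1.0]]
wrist_force: [-3.5, -0.4, 7.2]
grip_width: 0.036
gripper_force: 26.1
```

Run:
```python
from h import *
s=monitor.read_state();print(s['ee_pos'],s['orientation'][:,1],s['wrist_force'],s['torque'],s['q'])
w=cap('wrist');a=cap('scene')
I=np.hstack([w['img'],np.zeros((420,0,3),np.uint8)])
u,v=map(int,proj(w,[.6,.03,.231]));print(u,v)
W=cv2.resize(I[max(v-50,0):v+50,u-50:u+50],(400,400),interpolation=cv2.INTER_CUBIC)
u,v=map(int,proj(a,[.6,.03,.231]))
A=cv2.resize(a['img'][v-30:v+30,u-30:u+30],(400,400),interpolation=cv2.INTER_CUBIC)
cv2.imwrite('pics/k1.png',np.hstack([W,A])[:,:,::-1])
import pickle;pickle.dump(w,open('w1.pkl','wb'))
for o in angles(w,(.6187,.0239)):print(*o)
```

```text
[0.61987274 0.02124527 0.24220571] [ 0.95480534  0.29722812 -0.00148612] [-3.54725207 -0.41633682  7.21196911] [-0.17936233  0.90315923 -0.05988617] [-0.07253915  0.31019392  0.41930271  1.68052374 -0.00248965  1.19646779]
255 237
ptr 0.027 3.965 140
ptr 0.028 4.02 141
ptr 0.029 4.047 141
ptr 0.03 4.121 141
ptr 0.031 4.117 141
ptr 0.032 4.14 142
ptr 0.033 4.2 142
ptr 0.034 4.211 142
tab 0.038 2.455 71
tab 0.039 2.456 76
tab 0.04 2.456 76
tab 0.041 2.451 87
tab 0.042 2.449 90
tab 0.043 2.448 90
tab 0.044 2.449 90
```

View pics/k1.png

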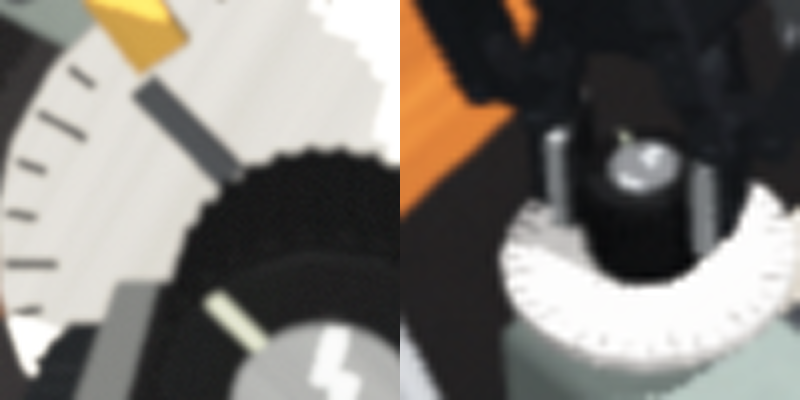

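The wrist crop shows the pointer tip at about (145,87) just short of the tab, whose inner edge runs (138,72)–(187,40); the knob is clasped well.

```bash
cat > m.py <<'E'
from h import *
import pickle
c=pickle.load(open('w1.pkl','rb'))
f=lambda x,y:((x+.5)/4-.5+205,(y+.5)/4-.5+187)
tip=onz(c,*f(145,87),.2315);base=onz(c,*f(232,170),.2315)
e1,e2=onz(c,*f(138,73),.232),onz(c,*f(187,40),.232)
print('ptr line yaw',yaw(tip-base)%6.283,'edge normal yaw',(yaw(e2-e1)+np.pi/2)%3.1416,'edge len',np.linalg.norm(e1-e2))
C0=onz(c,*f(330,400),.263)
tm=(e1+e2)/2
for C in((.6187,.0235),(.6187,.0245),(.6195,.0235),tip[:2]-.035*(tip-base)[:2]/np.linalg.norm((tip-base)[:2])):
  C=np.array(C);print(C,'tip',yaw(tip[:2]-C)%6.283,np.linalg.norm(tip[:2]-C),'tab',yaw(tm[:2]-C)%6.283,np.linalg.norm(tm[:2]-C))
E
python3 m.py
```

```text
ptr line yaw 2.635359139673648 edge normal yaw 2.472482319880991 edge len 0.007480881334636695
[0.6187 0.0235] tip 2.567337721157143 0.035592485031210847 tab 2.448555232844642 0.03747380938279377
[0.6187 0.0245] tip 2.591287908637173 0.035059330382945314 tab 2.4694375081366893 0.0368429652952176
[0.6195 0.0235] tip 2.5793205348794404 0.036266766543609455 tab 2.461972948123509 0.03809268556445965
[0.61942684 0.02586314] tip 2.635359139673648 0.03499999999999999 tab 2.510964418412917 0.03659446331987223
```

>>> apply_moves:
  targets: [0, 0, 0, 0.08, 1, 0, 0, 0, 0.073, 1, 0, 0, 0, 0, 1, 0, 0, 0, 0, 1]

```text
time: 4.65
ee_pos: [0.6195, 0.0211, 0.2422]
orientation: [[-0.181, 0.984, -0.002], [0.984, 0.181, -0.003], [-0.002, -0.002, -1.0]]
wrist_force: [-5.5, -0.7, 7.8]
grip_width: 0.036
gripper_force: 26.1
```

Run:
```python
from h import *
import pickle
s=monitor.read_state();print(s['ee_pos'],s['orientation'][:,1],s['wrist_force'])
w=cap('wrist');pickle.dump(w,open('w2.pkl','wb'))
u,v=map(int,proj(w,[.6,.03,.231]));print(u,v)
W=cv2.resize(w['img'][v-50:v+50,u-50:u+50],(600,600),interpolation=cv2.INTER_CUBIC)
cv2.imwrite('pics/k2.png',W[:,:,::-1])
```

```text
[0.61945862 0.02113356 0.24219735] [ 0.98355166  0.18061448 -0.0021332 ] [-5.48058819 -0.67080795  7.76507541]
253 240
```

View pics/k2.png

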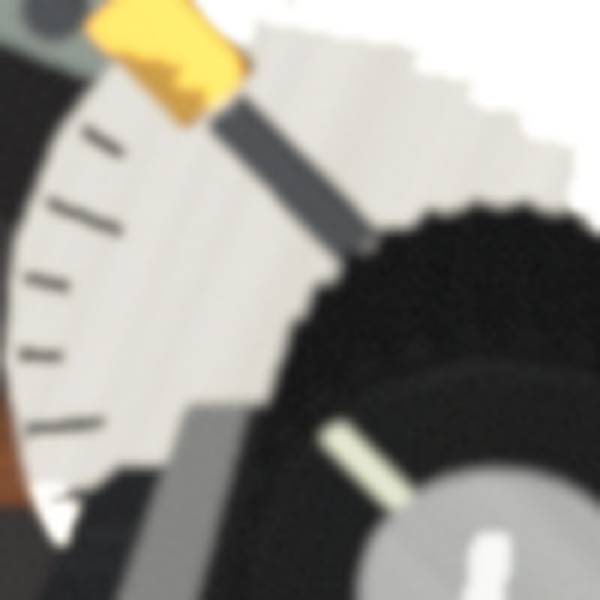

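The pointer (tip about (227,112)) is now essentially in line with the tab, whose inner edge runs (190,125)–(250,65). I'll check the remaining offset numerically.

Run:
```python
from h import *
import pickle
w=pickle.load(open('w2.pkl','rb'));img=w['img']
for C in((.6187,.0235),(.6187,.0245),(.6195,.024)):
  th=np.arange(2.2,2.85,.005)
  for z in(.231,):
    for r in(.026,.028,.030,.032,.034,.039,.041,.043,.045,.047):
        zz=.231 if r<.036 else .232
        uv=np.array([proj(w,[C[0]+r*np.cos(t),C[1]+r*np.sin(t),zz]) for t in th],np.float32)
        s=cv2.remap(img,uv[:,0],uv[:,1],cv2.INTER_LINEAR)[:,0].astype(float)
        k=s.max(1)<150 if r<.036 else s[:,0]-s[:,2]>60
        if k.any():print(r,round(th[k].min(),3),round(th[k].max(),3),'mid',round((th[k].min()+th[k].max())/2,3),end=' | ')
  print()
```

```text
0.026 2.37 2.535 mid 2.452 | 0.028 2.38 2.525 mid 2.452 | 0.03 2.39 2.52 mid 2.455 | 0.032 2.395 2.52 mid 2.457 | 0.034 2.4 2.515 mid 2.457 | 0.039 2.34 2.545 mid 2.442 | 0.041 2.35 2.545 mid 2.447 | 0.043 2.355 2.54 mid 2.447 | 0.045 2.355 2.535 mid 2.445 | 0.047 2.34 2.54 mid 2.44 | 
0.026 2.4 2.565 mid 2.482 | 0.028 2.41 2.55 mid 2.48 | 0.03 2.415 2.55 mid 2.482 | 0.032 2.42 2.545 mid 2.482 | 0.034 2.425 2.54 mid 2.482 | 0.039 2.36 2.565 mid 2.462 | 0.041 2.37 2.56 mid 2.465 | 0.043 2.375 2.555 mid 2.465 | 0.045 2.37 2.56 mid 2.465 | 0.047 2.335 2.56 mid 2.447 | 
0.026 2.405 2.57 mid 2.487 | 0.028 2.41 2.56 mid 2.485 | 0.03 2.42 2.55 mid 2.485 | 0.032 2.42 2.545 mid 2.482 | 0.034 2.425 2.545 mid 2.485 | 0.039 2.365 2.57 mid 2.467 | 0.041 2.37 2.565 mid 2.467 | 0.043 2.375 2.56 mid 2.467 | 0.045 2.38 2.555 mid 2.467 | 0.047 2.365 2.56 mid 2.462 |
```

>>> apply_moves:
  targets: [0, 0, 0, 0.023, 1, 0, 0, 0, 0, 1, 0, 0, 0, 0, 0.4, 0, 0, 0, 0, 0, 0, 0, 0, 0, 0, 0, 0, 0, 0, 0, 0, 0, -0.15, 0, 0, 0, 0, -0.25, 0, 0]

```text
time: 5.5
ee_pos: [0.6195, 0.0225, 0.2965]
orientation: [[-0.164, 0.986, -0.009], [0.986, 0.164, 0.0], [0.002, -0.008, -1.0]]
wrist_force: [0.7, -0.3, 0.5]
grip_width: 0.0853
gripper_force: 0.0
```

>>> apply_moves:
  targets: [0, 0, -0.3, 0, 0, 0, 0, -0.1, 0, 0, 0, 0, 0, 0, 0, 0, 0, 0, 0, 0]

```text
time: 5.9
ee_pos: [0.6214, 0.0224, 0.3595]
orientation: [[-0.164, 0.986, -0.0], [0.986, 0.164, -0.0], [-0.0, -0.0, -1.0]]
wrist_force: [1.0, -0.3, -0.7]
grip_width: 0.0853
gripper_force: 0.0
```

Run:
```python
from h import *
import pickle
w=cap('wrist');pickle.dump(w,open('w3.pkl','wb'));img=w['img'];s=monitor.read_state()
print(s['time'],s['ee_pos'],s['orientation'][:,:2].round(4).tolist(),s['q'])
for C in((.6187,.0235),(.6187,.0245),(.6195,.024)):
  th=np.arange(2.2,2.85,.005)
  for r in(.026,.028,.030,.032,.034,.039,.041,.043,.045):
        zz=.231 if r<.036 else .232
        uv=np.array([proj(w,[C[0]+r*np.cos(t),C[1]+r*np.sin(t),zz]) for t in th],np.float32)
        q=cv2.remap(img,uv[:,0],uv[:,1],cv2.INTER_LINEAR)[:,0].astype(float)
        k=q.max(1)<150 if r<.036 else q[:,0]-q[:,2]>60
        if k.any():print(r,round(th[k].max()-th[k].min(),3),'mid',round((th[k].min()+th[k].max())/2,3),end=' | ')
  print()
u,v=map(int,proj(w,[.60,.03,.231]));print(u,v)
W=cv2.resize(img[max(v-40,0):v+40,u-40:u+40],(480,480),interpolation=cv2.INTER_CUBIC)
V=cv2.resize(img,(640,480))
cv2.imwrite('pics/k3.png',np.hstack([W,V[:,:320]])[:,:,::-1])
```

```text
5.95 [0.62104697 0.02238959 0.35838143] [[-0.1638, 0.9865], [0.9865, 0.1638], [0.0005, -0.0026]] [-7.17923390e-02  4.25096051e-01  8.08676983e-01  1.95698641e+00
 -6.33221564e-05  1.33444622e+00]
0.026 0.18 mid 2.445 | 0.028 0.17 mid 2.445 | 0.03 0.15 mid 2.445 | 0.032 0.13 mid 2.455 | 0.034 0.105 mid 2.462 | 0.039 0.195 mid 2.457 | 0.041 0.185 mid 2.452 | 0.043 0.175 mid 2.452 | 0.045 0.185 mid 2.452 | 
0.026 0.18 mid 2.475 | 0.028 0.165 mid 2.472 | 0.03 0.15 mid 2.475 | 0.032 0.12 mid 2.48 | 0.034 0.095 mid 2.487 | 0.039 0.2 mid 2.475 | 0.041 0.185 mid 2.472 | 0.043 0.18 mid 2.47 | 0.045 0.19 mid 2.47 | 
0.026 0.185 mid 2.482 | 0.028 0.165 mid 2.477 | 0.03 0.155 mid 2.477 | 0.032 0.13 mid 2.48 | 0.034 0.105 mid 2.487 | 0.039 0.2 mid 2.48 | 0.041 0.18 mid 2.475 | 0.043 0.18 mid 2.475 | 0.045 0.175 mid 2.472 | 
263 186
```

View pics/k3.png

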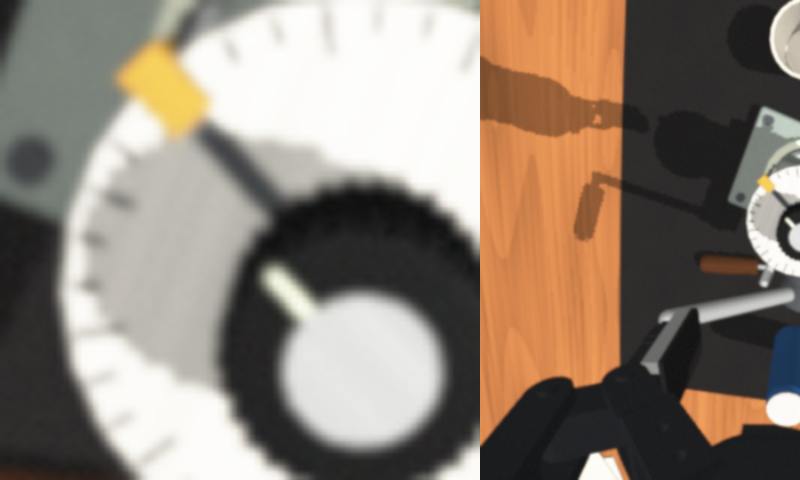

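The pointer now stands centred on the tab (tip (205,130), tab inner edge mid (194,120), along the same radial line). On to the handle.

>>> apply_moves:
  targets: [-0.169, -0.191, 0, 0, 0, -0.169, -0.191, 0, 0, 0, -0.169, -0.191, 0, 0, 0, -0.169, -0.191, 0, 0, 0, 0, 0, 0, 0.17, 0, 0, 0, 0, 0.17, 0, 0, 0, 0, 0.169, 0, 0, 0, 0, 0, 0]

```text
time: 6.75
ee_pos: [0.5237, -0.0964, 0.3579]
orientation: [[0.233, 0.972, -0.004], [0.972, -0.233, 0.001], [0.0, -0.004, -1.0]]
wrist_force: [-0.4, 0.5, 0.0]
grip_width: 0.0856
gripper_force: 0.0
```

Run:
```python
from h import *
s=monitor.read_state();print(s['ee_pos'],s['orientation'][:,:2].round(4).tolist(),s['q'])
R=s['orientation'];d=R.T@(np.array([.5245,-.0965,.260])-s['ee_pos']);print('units',d/.15,'y yaw',yaw(R[:,1]))
w=cap('wrist','w4.png');print(proj(w,[.5245,-.0965,.282]))
```

```text
[ 0.52374951 -0.09635666  0.35786357] [[0.2333, 0.9724], [0.9724, -0.2333], [0.0003, -0.0043]] [-3.07877668e-01  1.51357823e-01  4.69101079e-01  1.89282667e+00
 -3.32785574e-05  1.49836279e+00]
units [5.71332725e-05 7.87933511e-03 6.52396069e-01] y yaw -0.2354434644384032
(np.float64(288.65583920344704), np.float64(219.54960002599364))
```

View pics/w4.png

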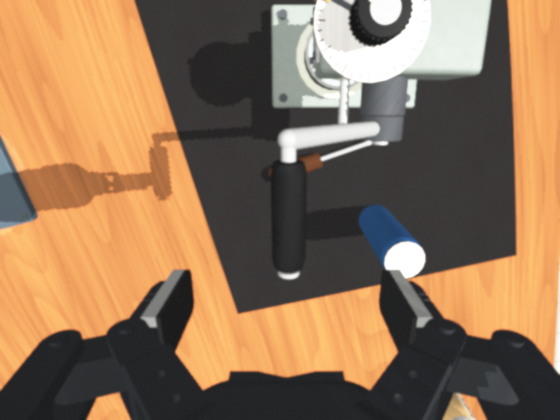

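The handle stands upright in the picture at column 289, sleeve from row 163 to 270; my midpoint projects to (289,220), so the grasp is well aimed.

>>> apply_moves:
  targets: [0, 0.005, 0.2, 0, 0, 0, 0, 0.2, 0, 0, 0, 0, 0.17, 0, 0, 0, 0, 0.08, 0, 0, 0, 0, 0, 0, 1, 0, 0, 0, 0, 1, 0, 0, 0, 0, 1, 0, 0, 0, 0, 1]
  force: 40

```text
time: 7.6
ee_pos: [0.526, -0.0967, 0.2641]
orientation: [[0.233, 0.973, 0.002], [0.973, -0.233, -0.001], [-0.0, 0.002, -1.0]]
wrist_force: [-0.4, -0.7, -0.3]
grip_width: 0.028
gripper_force: 0.0
```

>>> apply_moves:
  targets: [0, 0, 0, 0, 1, 0, 0, 0, 0, 1]
  force: 60

```text
time: 7.8
ee_pos: [0.5249, -0.0965, 0.2641]
orientation: [[0.233, 0.973, 0.0], [0.973, -0.233, -0.0], [-0.0, 0.0, -1.0]]
wrist_force: [-3.5, 0.3, 4.2]
grip_width: 0.0232
gripper_force: 58.8
```

>>> apply_moves:
  targets: [0, -0.075, 0.066, 0, 1, 0, -0.068, 0.073, 0, 1, 0, -0.0605, 0.0795, 0, 1, 0, -0.052, 0.085, 0, 1, 0, -0.0435, 0.09, 0, 1, 0, -0.034, 0.094, 0, 1, 0, -0.025, 0.097, 0, 1, 0, 0, 0, 0, 1]

```text
time: 8.6
ee_pos: [0.4725, -0.0841, 0.1758]
orientation: [[0.233, 0.972, 0.0], [0.972, -0.233, -0.001], [-0.001, 0.001, -1.0]]
wrist_force: [-4.3, 1.3, 10.8]
grip_width: 0.0231
gripper_force: 59.6
```

Run:
```python
from h import *
s=monitor.read_state();p=s['ee_pos'];print(p,s['wrist_force'],s['grip_width'],s['gripper_force'])
y=np.array([.9727,-.2334,0]);f=-(p-np.array([.5249,-.0965,.2641]))@y;print('forward',f,'want .0501; down',.2641-p[2],'want .0877')
```

```text
[ 0.47252415 -0.08407641  0.17580998] [-4.25813997  1.29976754 10.79047123] 0.023132948646751143 59.647053480148315
forward 0.05384565511201686 want .0501; down 0.08829002405936481 want .0877
```

>>> apply_moves:
  targets: [0, -0.01, 0.099, 0, 1, 0, -0.003, 0.1, 0, 1, 0, 0.007, 0.1, 0, 1, 0, 0, 0, 0, 1, 0, 0, 0, 0, 1]

```text
time: 9.1
ee_pos: [0.4704, -0.0836, 0.1321]
orientation: [[0.233, 0.973, -0.003], [0.973, -0.233, -0.0], [-0.001, -0.003, -1.0]]
wrist_force: [-8.5, 1.7, 10.6]
grip_width: 0.0233
gripper_force: 60.0
```

>>> apply_moves:
  targets: [0, 0, 0.02, 0, 1, 0, 0, 0, 0, 1, 0, 0, 0, 0, 1]

```text
time: 9.4
ee_pos: [0.4706, -0.0836, 0.1314]
orientation: [[0.233, 0.973, -0.002], [0.973, -0.233, -0.001], [-0.001, -0.001, -1.0]]
wrist_force: [-12.4, 2.8, 19.3]
grip_width: 0.0234
gripper_force: 61.0
```

>>> apply_moves:
  targets: [0, 0, 0.02, 0, 1, 0, 0, 0, 0, 1, 0, 0, 0, 0, 1]

```text
time: 9.7
ee_pos: [0.4707, -0.0837, 0.1312]
orientation: [[0.233, 0.973, -0.0], [0.973, -0.233, -0.001], [-0.001, 0.0, -1.0]]
wrist_force: [-16.7, 3.7, 29.7]
grip_width: 0.0235
gripper_force: 62.2
```

The height no longer changes while the force climbs, so the lever is at its stop. One last look before handing in.

Run:
```python
from h import *
a=cap('scene')['img'];b=cap('top')['img']
A=cv2.resize(a[150:390,100:380],(560,480));B=cv2.resize(b[185:245,265:295+5],(240,480),interpolation=cv2.INTER_CUBIC)
B=cv2.resize(b[185:240,275:320],(240,293),interpolation=cv2.INTER_CUBIC);B=np.vstack([B,cv2.resize(b[120:310,150:430],(240,187))])
cv2.imwrite('pics/f.png',np.hstack([A,B])[:,:,::-1])
```

```text
(no output)
```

View pics/f.png

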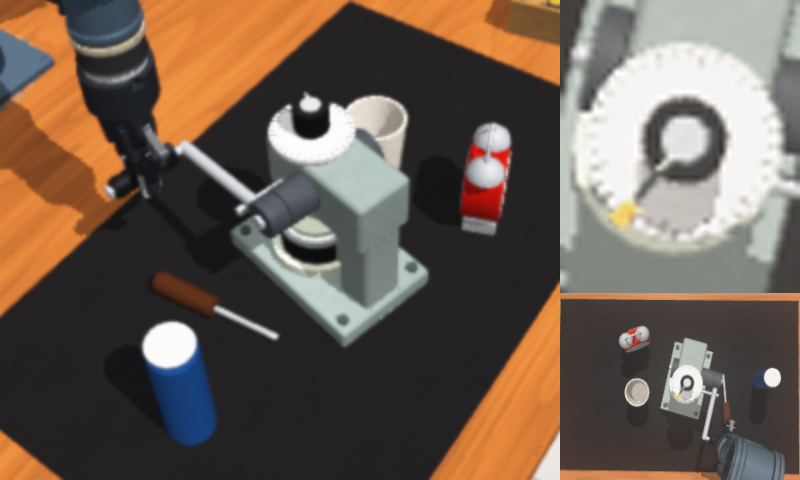

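The final picture shows the pad on the clock, the lever level in the gripper, the pointer at the tab (625,212 in the crop), and cup, alarm clock, can and screwdriver where they stood.

```bash
python3 -c "
from rig import ticket;print(ticket.job_done())"
```

```text
the job is handed in; nothing more can be done
None
```

I turned the depth knob until its pointer stood at the brass tab (within about 0.01 rad by the camera). I then pulled the lever down to its stop, handed the job in with the gripper still holding it there at about 30 N, and left the things around the press where they stood.

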